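# Make up the bolt kit and the wedge kit on their boards

### The arm

A 7-joint arm with a two-finger parallel gripper is mounted at the origin on a cart in front of the work surface, level with it; the furniture and walls round the work are solid. World frame = base frame: x ahead of the robot, y to its left, z up, the work surface at z = 0. Lengths are in m, angles in degrees, forces in N, time in s.
With the tool pointing down it reaches from about 0.4 to 0.925 m from the base axis. Payload 5.6 kg.
Tool frame: the origin (TCP) lies at the very end of the fingers, on their centre line; the grasp point (between the pads) lies 19 mm behind it (ctrl.hold_point_z is the distance from the TCP to the grasp point, in m); z points along the fingers, y is the line along which they close (so a half turn about z gives the same grasp; the last joint's range is limited). The gripper opens to 85 mm and grips with 20 to 120 N. Pads are 22 mm wide; open, the fingers measure 114 mm over their backs; the gripper's body (76 mm by 85 mm) begins 54 mm behind the grasp point. The pads swing forward as they close: fully open they stand 13 mm farther back than shut.
Start: joints at [-70.245, 26.786, -0.665, 91.828, 0.344, 61.387, -3.226], TCP at [0.246, 0.602, 0.231] pointing down, gripper open.
Joint ranges: [-144.91, 144.91], [-17.63, 115.5], [-89.93, 88.59], [15.96, 139.68], [-74.01, 254.01], [8.47, 105.57], [-167.45, 167.45]. Speed limits (degrees/s): [147.25, 147.25, 180, 180, 180, 180, 180].

### API

Orientations are given as a 3x3 rotation matrix whose columns are the frame's x, y, z axes.
In Python, from station import ctrl gives the robot as it stands. The module is installed in compiled form; this text tells all that it offers.
- The arm moves only by the tool send_rows, never from a script. Its argument "steps" is a list of rows, each a list of 6 numbers: the shift along the tool's x, y, z in cm, then the turn, a rotation vector about the tool's x, y, z in rad. In form: [[x, y, z, rx, ry, rz], ...]. A call has 1 to 8 rows; each row shifts and turns the commanded pose from where the row before left it, along the tool's axes as they then stand; what a row does not reach is not made up. A row lasts 1/10 s, in which the tool goes at most 50 mm and 8.59 degrees, less where a joint would pass 70% of its speed; a pose out of reach is approached as far as the arm can. A call with a gripper value outside its range is refused whole. "jaw" is the opening, from 0 (shut) to 1 (fully open), set as the call begins (left out, the last holds). The fingers move at their own pace and stop on an object; "squeeze" is the grip in N (left out, the last holds). Time passes only in rows, so rows that do not move let the fingers close. It gives the time, the measured TCP pose, the force, the opening and the grip force at its end, in the units of the state.
- ctrl.sense(): the state, without advancing time (a new reading comes with each control period).
- ctrl.snapshot(name): name is "scene" or "top" or "wrist"; returns a dict with "pixels" (400x640x3 uint8, red, green, blue), "fx", "fy", "cx", "cy" (pixels), "rvec" (rotation vector, rad) and "tvec" (3), from world to camera coordinates, as OpenCV has them; the wrist camera has in their place "T_tool_cam" (4x4, takes a point from camera to tool coordinates, whose origin is the TCP and whose axes are the flange's). Camera axes: x right, y down, z forward; pixel columns grow to the right and rows downward; lengths in m; the calibration is good to about 2 mm. A picture is of the moment at which its call begins: read the wrist's pose just before it. There is no depth.
- ctrl.job_done(): hands the job in; it is judged then, once.
The state is a dict: "time": time; "joint_pos": joint angles; "dq": joint speeds; "effort": joint torques, N m; "tcp_pos": TCP position; "tool_rot": TCP orientation; "force": force on the tool from outside, world axes, zero at the start; "moment": the same for the moment, N m; "grip_width": finger opening in m; "grasp_force": force on a finger pad.
Only numpy, scipy, OpenCV 4.12 (cv2) and the standard library are available. Lean on these libraries where they do the work, as an engineer would, in place of code of your own. Each camera call takes 0.05 s, during which the arm holds its last target. There are 200 camera calls.

### The job

Make up two kits from the stock on the bench. On the narrow board with two recesses lay the hex bolt in the long slot and the smaller nut in the small recess; on the square board with three recesses lay the longer wedge in the long slot and the larger nut in the square recess, and stand the stud upright in the round recess. Every part sits down on the floor of its recess; leave the shorter wedge where it is and do not disturb the oil can or the sharpening stone.

Things in the scene. Friction and masses are not known exactly. Their poses are not given: they have to be found in the camera images.
- bolt_board: Narrow plywood board, 60 x 178 x 18 mm (x, y, z), fixed, with two flat-floored recesses 4 mm deep (floor 14 mm above the bench). Origin: centre of its underside. Long slot for the bolt, 44 mm in x by 114 in y, centre x = 0, y = -26 mm. Small near-square recess for the small nut, 44 by 46 mm, centre x = 0, y = +60 mm.
- wedge_board: Square plywood board, 144 x 144 x 18 mm, fixed, with three flat-floored recesses 4 mm deep (floor 14 mm above the bench). Origin: centre of its underside. Long slot for the wedge, 58 mm in x by 128 in y, centre x = -34, y = 0 mm. Square recess for the large nut, 56 mm, centre x = +34, y = -34 mm. Round recess for the stud, 54 mm across, centre x = +34, y = +34 mm.
- hex_bolt: Grey steel hex bolt lying on its side, 98 mm long, shank 16 mm thick with its centre line 9 to 12 mm above the surface; head 27 mm wide, 24 mm high. Origin: at surface level under the middle of its length; y along the shank, head at the +y end (y 38 to 49 mm), z up. Centre of mass about 10 mm from the origin towards the head. 0.16 kg.
- small_nut: The smaller of two grey steel hex nuts, lying flat, 24 mm across the flats (the two flats that face its x axis), 27 mm across the corners (y), 13 mm high. Origin: centre of its underside, z up. About 0.034 kg. (Nuts and rings at the foot of the green machine are part of the room.)
- large_nut: The larger of two grey steel hex nuts, lying flat, 36 mm across the flats (the two flats that face its x axis), 41 mm across the corners (y), 19 mm high. Origin: centre of its underside, z up. About 0.11 kg.
- stud: Turned grey steel stud standing upright on its foot, 69 mm high: round foot 34 mm across, shank 16 mm across, flat round head 41 mm across from 57 to 69 mm up. Origin: centre of the underside of its foot, z up. About 0.3 kg.
- long_wedge: Sawn dark wooden wedge lying flat, 40 x 110 x 33 mm (width, length, height), the longer and bigger of the two wedges. Origin: centre of its underside; y along its length, z up. Full height at its +y end, thinning to about 6 mm at the other; the long sides are upright and parallel: grip it across its width (x). About 0.08 kg.
- short_wedge: Sawn dark wooden wedge lying flat, 31 x 85 x 25 mm (width, length, height), the shorter of the two wedges. Origin: centre of its underside; y along its length, z up. Full height at its +y end, thinning to about 6 mm at the other; the long sides are upright and parallel: grip it across its width (x). It belongs to no kit and stays where it is.
- oil_can: Grey pump oil can with a thin upright spout, 72 x 100 x 170 mm, standing at the back left of the work. Origin: centre of its underside. A bystander, to be left alone.
- whetstone: Two-coloured sharpening stone lying flat, 52 x 160 x 26 mm, at the right of the work. Origin: centre of its underside, y along its length. A bystander, to be left alone.

How it is judged:
By the outcome, as a careful person would: the job done as asked, in the order asked, and still so for the second after the job is handed in, with the robot touching nothing.
It also fails if it takes over 120 s, if anything falls off the work surface, if the arm or the gripper's body presses on something with over 40 N, if the wrist force passes 120 N, or if a joint passes its speed limit or range.

## Working session

There is one attempt and no reset: what is moved stays moved. The work goes in short steps, Python scripts to look and compute and a tool call to move; the robot and the scene stay as the last step left them, time stands still between calls to the robot, and variables do not carry over. Pictures are saved under pics/ and viewed, at most 14 in all, crops included, and the job is handed in when it is done.

Besides the shell and the picture viewer there is one more tool, called after "Call:" in YAML: its name, and indented under it one key for each argument. send_rows: Moves the arm, as the interface text tells. Its arguments: {"type":"object","properties":{"steps":{"type":"array"},"jaw":{"type":"number"},"squeeze":{"type":"number"}},"required":["steps"]}

```bash
mkdir -p pics; cat > h.py <<'E'
import numpy as np, cv2
from station import ctrl
def snap(n,f=None):
    s=ctrl.sense(); d=ctrl.snapshot(n)
    if n=="wrist":
        T=np.eye(4);T[:3,:3]=s["tool_rot"];T[:3,3]=s["tcp_pos"]; M=T@np.array(d["T_tool_cam"])
        d["R"]=M[:3,:3];d["o"]=M[:3,3]
    else:
        R=cv2.Rodrigues(np.array(d["rvec"],float))[0]; d["R"]=R.T; d["o"]=-R.T@np.array(d["tvec"],float).ravel()
    if f: cv2.imwrite("pics/"+f,d["pixels"][:,:,::-1])
    return d
def ray(d,u,v,z=0.):
    r=d["R"]@np.array([(u-d["cx"])/d["fx"],(v-d["cy"])/d["fy"],1]); return d["o"]+r*(z-d["o"][2])/r[2]
def proj(d,p):
    q=d["R"].T@(np.array(p)-d["o"]); return np.array([d["fx"]*q[0]/q[2]+d["cx"],d["fy"]*q[1]/q[2]+d["cy"]])
E
python3 - <<'E'
from h import *
np.set_printoptions(precision=3,suppress=True)
for n in("top","scene","wrist"):
    d=snap(n,n+"0.png"); print(n,d["o"],d["R"].tolist(),d["fx"])
s=ctrl.sense();print(s["tcp_pos"],s["tool_rot"],s["time"],ctrl.hold_point_z,s["grip_width"])
E
```

```text
top [ 0.447 -0.056  1.826] [[0.00416014284960442, -0.9966743289278691, 0.08138166419810328], [-0.9999911212121039, -0.004200978909422837, -0.0003305649138067371], [0.0006713482185454131, -0.0813795664303057, -0.9966829563402722]] 483.01971787716394
scene [-0.18  -0.94   0.553] [[0.7637046605169346, -0.2512105349071129, 0.5946834945215774], [-0.6454912433967823, -0.31114686175732653, 0.6975160823354848], [0.009810514909457946, -0.9165592711714007, -0.399778508960852]] 460.61737183893456
wrist [0.176 0.63  0.373] [[0.3779671724826956, 0.8856216672070778, 0.2698426932469909], [0.9258154149218157, -0.3607442833328366, -0.11282455200807039], [-0.002575658863290827, 0.29246850192120083, -0.9562716880496811]] 329.84997818685054
[0.246 0.601 0.231] [[-0.926  0.378 -0.   ]
 [ 0.378  0.926 -0.001]
 [-0.    -0.001 -1.   ]] 0.15 0.0187 0.08534450538706607
```

View pics/top0.png

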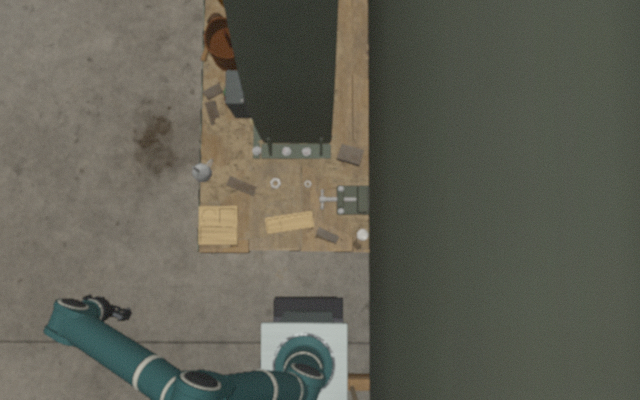

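View pics/scene0.png

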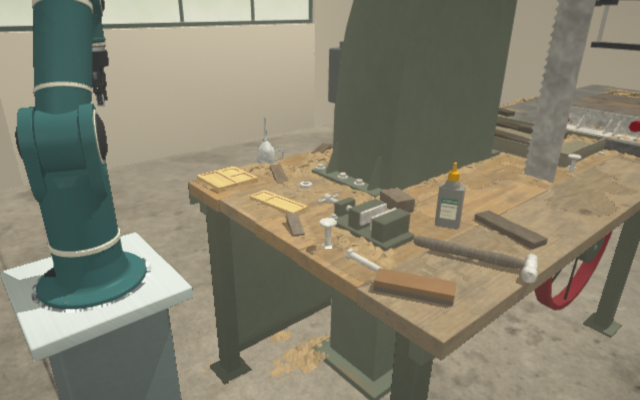

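The top view shows the wedge board (218,225), bolt board (290,222), nuts (275,183) and (308,183), wedges (240,185) and (327,236), and the stud (362,235). The right side is hidden. The scene view suggests the bolt is at (360,260), with the stone at (415,285). I'll zoom in on both.

```bash
python3 - <<'E'
from h import *
np.set_printoptions(precision=3,suppress=True)
a=cv2.imread("pics/top0.png")[140:260,190:380]; b=cv2.imread("pics/scene0.png")[150:310,180:470]
a=cv2.resize(a,(475,300),interpolation=cv2.INTER_CUBIC); b=cv2.resize(b,(544,300),interpolation=cv2.INTER_CUBIC)
c=np.zeros((600,544,3),np.uint8); c[:300,:475]=a; c[300:]=b; cv2.imwrite("pics/z.png",c)
d=snap("top"); e=snap("scene")
for n,u,v,z in[("wb",218,225,.018),("bb",290,222,.018),("n1",275,183,.015),("n2",308,183,.01),("w1",240,185,.02),("w2",327,236,.015),("stud",362,235,.069),("T",325,199,.01),("edge",369,240,0),("edgeFront",300,251,0)]: print(n,ray(d,u,v,z))
for n,u,v,z in[("stud",327,250,0),("bolt",360,262,.01),("head",348,254,.012),("stone",415,285,.026),("T",330,198,.01)]: print(n,ray(e,u,v,z))
E
```

```text
wb [0.513 0.325 0.018]
bb [0.526 0.055 0.018]
n1 [0.673 0.113 0.015]
n2 [ 0.674 -0.011  0.01 ]
w1 [0.664 0.245 0.02 ]
w2 [ 0.474 -0.084  0.015]
stud [ 0.477 -0.21   0.069]
T [ 0.613 -0.076  0.01 ]
edge [ 0.46  -0.242  0.   ]
edgeFront [0.417 0.018 0.   ]
stud [ 0.468 -0.221  0.   ]
bolt [ 0.478 -0.322  0.01 ]
head [ 0.48  -0.281  0.012]
stone [ 0.482 -0.473  0.026]
T [ 0.669 -0.007  0.01 ]
```

View pics/z.png

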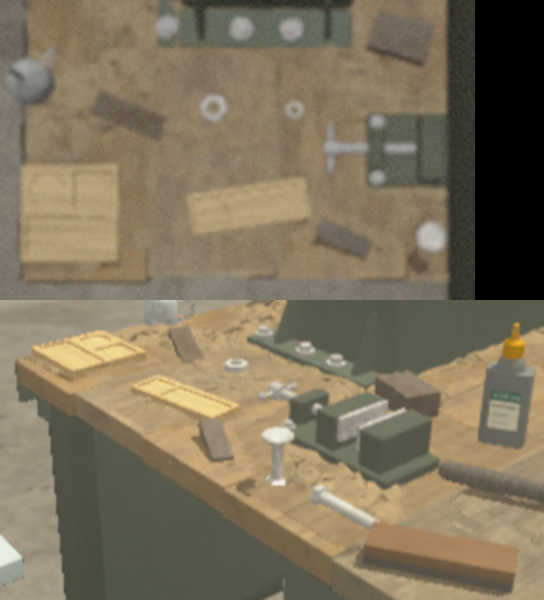

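View pics/wrist0.png

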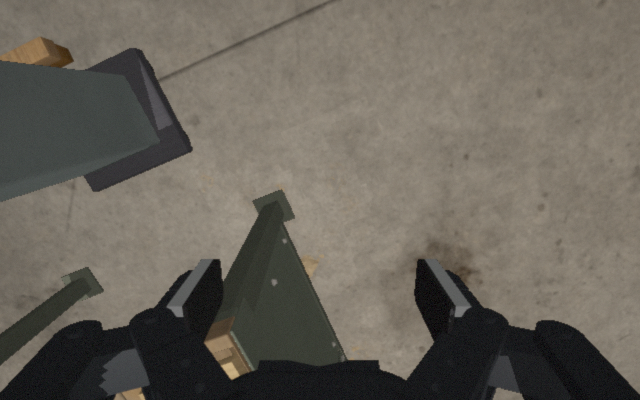

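The bolt is near (0.48,-0.32) with its head towards +y, and the stone is beyond it. The wrist image shows the camera looking past the fingers at the floor. I'll move over the bench for a wrist survey.

Call:
send_rows:
  steps:
    - [0,0,-3.3,0,0,-0.129]
    - [0,0,-3.3,0,0,-0.129]
    - [0,0,-3.4,0,0,-0.129]
    - [-2.2,-3.9,0,0,0,0]
    - [-2.2,-3.9,0,0,0,0]
    - [-2.2,-3.9,0,0,0,0]
    - [-2.2,-3.9,0,0,0,0]
    - [-2.2,-3.9,0,0,0,0]
  jaw: 1

```text
time: 1.05
tcp_pos: [0.3563, 0.4049, 0.3314]
tool_rot: [[-1.0, 0.001, 0.0], [0.001, 1.0, 0.0], [-0.0, 0.0, -1.0]]
force: [1.0, 0.5, 0.2]
grip_width: 0.0857
grasp_force: 0.0
```

Call:
send_rows:
  steps:
    - [-2.2,-3.9,0,0,0,0]
    - [-2.2,-3.9,0,0,0,0]
    - [-2.2,-3.9,0,0,0,0]
    - [-2.2,-3.9,0,0,0,0]
    - [-2.2,-3.9,0,0,0,0]
    - [-2.2,-3.9,0,0,0,0]
    - [-2.2,-3.9,0,0,0,0]
    - [-2.2,-3.9,0,0,0,0]

```text
time: 1.85
tcp_pos: [0.5319, 0.0928, 0.3315]
tool_rot: [[-1.0, 0.001, 0.0], [0.001, 1.0, 0.0], [-0.0, 0.0, -1.0]]
force: [1.0, 0.5, 0.7]
grip_width: 0.0854
grasp_force: 0.0
```

Call:
send_rows:
  steps:
    - [-2.2,-3.9,0,0,0,0]
    - [-2.2,-3.9,0,0,0,0]
    - [-2.2,-3.9,0,0,0,0]
    - [0,0,0,0,0,0]
    - [0,0,0,0,0,0]

```text
time: 2.35
tcp_pos: [0.5973, -0.0237, 0.3308]
tool_rot: [[-1.0, 0.003, -0.001], [0.003, 1.0, -0.0], [0.001, -0.0, -1.0]]
force: [-0.5, -0.2, -0.5]
grip_width: 0.0853
grasp_force: 0.0
```

```bash
python3 - <<'E'
from h import *
np.set_printoptions(precision=3,suppress=True)
d=snap("wrist","w1.png");s=ctrl.sense();print(s["tcp_pos"],s["tool_rot"],s["time"],s["force"],s["joint_pos"])
E
```

```text
[ 0.597 -0.022  0.331] [[-1.     0.001 -0.001]
 [ 0.001  1.     0.001]
 [ 0.001  0.001 -1.   ]] 2.4 [ 0.058  0.515 -0.822] [-16.373  17.002  19.391  93.825  -5.954  70.233  94.208]
```

View pics/w1.png

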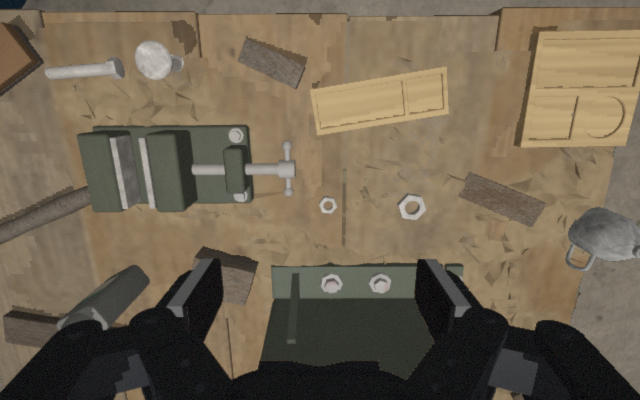

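The wrist view is clear, with image right = +y and down = +x. It shows the bolt at (85,70) with its head at (117,68), the stud (155,60), small nut (328,205), large nut (412,207), long wedge (502,199), short wedge (272,62), bolt board (380,100) and wedge board (580,88). Next I'll measure with masks.

```bash
cat > meas.py <<'E'
from h import *
np.set_printoptions(precision=4,suppress=True)
def comp(d,mask,seed,box):
    x0,y0,x1,y1=box; m=np.zeros_like(mask); m[y0:y1,x0:x1]=mask[y0:y1,x0:x1]
    cs,_=cv2.findContours(m,cv2.RETR_EXTERNAL,cv2.CHAIN_APPROX_NONE)
    return max(cs,key=cv2.contourArea) if cs else None
def rect(d,c,z):
    P=np.array([ray(d,u,v,z)[:2] for u,v in c[:,0,:].astype(float)],np.float32)*1000
    return cv2.minAreaRect(P),P   # angle in (x,y) world
E
python3 - <<'E'
from meas import *
d=snap("wrist"); im=d["pixels"]; hsv=cv2.cvtColor(im,cv2.COLOR_RGB2HSV)
for n,(u,v) in dict(bench=(300,200),bench2=(460,150),board=(360,120),board2=(580,60),lw=(502,199),sw=(272,62),bolt=(75,71),nut=(403,205),stud=(155,55)).items(): print(n,hsv[v-1:v+2,u-1:u+2].reshape(-1,3).mean(0),end=' ')
print()
k=np.ones((3,3),np.uint8)
H,S,V=cv2.split(hsv)
steel=cv2.morphologyEx(((S<60)&(V>110)).astype(np.uint8),cv2.MORPH_CLOSE,k)
board=((V>165)&(S>70)).astype(np.uint8)
wood=((V<125)).astype(np.uint8); wood=cv2.morphologyEx(wood,cv2.MORPH_OPEN,k)
for n,mk,box,z in[("bolt",steel,(40,50,128,90),.010),("small",steel,(312,190,345,220),.013),("large",steel,(390,185,435,228),.019),("stud",steel,(128,30,190,88),.069),("wb",board,(505,20,640,160),.018),("bb",board,(300,55,460,145),.018),("lw",wood,(445,160,560,235),.02),("sw",wood,(225,25,315,100),.015)]:
    c=comp(d,mk,None,box)
    if c is None: print(n,None);continue
    r,P=rect(d,c,z); print(n,[np.round(q,1) for q in r],"px",cv2.boundingRect(c))
    cv2.drawContours(im,[c],-1,(255,0,0),1)
cv2.imwrite("pics/w1m.png",cv2.resize(im[0:250],(800,312))[:,:,::-1])
E
```

```text
bench [ 17.      83.5556 139.5556] bench2 [ 17.4444  80.3333 142.    ] board [ 19.      93.4444 179.2222] board2 [ 19.      93.3333 180.7778] lw [ 15.      76.5556 104.8889] sw [ 15.4444  55.6667 105.8889] bolt [ 17.6667  18.     191.8889] nut [ 17.3333  24.4444 180.1111] stud [ 18.3333  17.6667 183.5556] 
bolt [array([ 487.2, -333.4]), array([ 27. , 100.2]), np.float64(7.4)] px (43, 56, 79, 23)
small [array([669. ,  -9.9]), array([25. , 26.1]), np.float64(90.0)] px (318, 196, 18, 18)
large [array([671.5, 111.5]), array([37.1, 40.9]), np.float64(53.1)] px (396, 195, 29, 26)
stud [array([ 481.3, -207. ]), array([52.6, 41.1]), np.float64(56.3)] px (133, 40, 49, 40)
wb [array([512.7, 325. ]), array([143.5, 143.3]), np.float64(0.6)] px (519, 32, 121, 116)
bb [array([524.9,  57.4]), array([ 60.1, 178.6]), np.float64(8.9)] px (309, 67, 138, 69)
lw [array([660.3, 238.6]), array([127. ,  40.5]), np.float64(67.8)] px (458, 173, 86, 54)
sw [array([472.7, -81.8]), array([83.4, 41.5]), np.float64(65.5)] px (237, 38, 69, 48)
```

View pics/w1m.png

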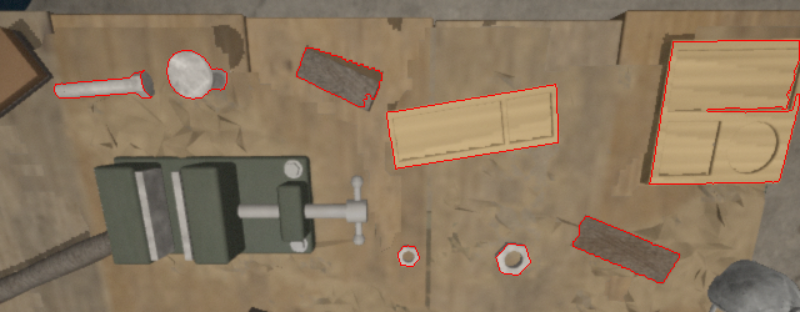

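The outlines fit well: both board sizes match within 1 mm. I'll go above the bolt with the tool turned across it.

Call:
send_rows:
  steps:
    - [0,0,0,0,0,0.144]
    - [0,0,0,0,0,0.144]
    - [0,0,0,0,0,0.144]
    - [0,0,0,0,0,0.144]
    - [0,0,0,0,0,0.144]
    - [0,0,0,0,0,0.144]
    - [0,0,0,0,0,0.144]
    - [0,0,0,0,0,0.144]

```text
time: 3.25
tcp_pos: [0.5969, -0.0204, 0.3315]
tool_rot: [[-0.403, 0.915, 0.0], [0.915, 0.403, 0.001], [0.001, 0.001, -1.0]]
force: [1.1, -0.3, -0.0]
grip_width: 0.0849
grasp_force: 0.0
```

Call:
send_rows:
  steps:
    - [0,0,0,0,0,0.144]
    - [0,0,0,0,0,0.144]
    - [-3.6,-1.85,2.2,0,0,0]
    - [-3.6,-1.85,2.2,0,0,0]
    - [-3.6,-1.85,2.2,0,0,0]
    - [-3.6,-1.85,2.2,0,0,0]
    - [-3.6,-1.85,2.2,0,0,0]
    - [-3.6,-1.85,2.2,0,0,0]

```text
time: 4.05
tcp_pos: [0.5152, -0.2503, 0.1988]
tool_rot: [[-0.133, 0.991, 0.001], [0.991, 0.133, 0.001], [0.001, 0.001, -1.0]]
force: [0.8, -0.0, 0.4]
grip_width: 0.0853
grasp_force: 0.0
```

Call:
send_rows:
  steps:
    - [-3.6,-1.85,2.2,0,0,0]
    - [-3.6,-1.85,2.2,0,0,0]
    - [0,0,0,0,0,0]
    - [0,0,0,0,0,0]

```text
time: 4.45
tcp_pos: [0.4877, -0.3266, 0.1549]
tool_rot: [[-0.129, 0.992, -0.001], [0.992, 0.129, 0.001], [0.001, -0.001, -1.0]]
force: [0.1, 0.9, 0.6]
grip_width: 0.0855
grasp_force: 0.0
```

```bash
python3 - <<'E'
from meas import *
d=snap("wrist"); im=d["pixels"]; H,S,V=cv2.split(cv2.cvtColor(im,cv2.COLOR_RGB2HSV))
st=cv2.morphologyEx(((S<60)&(V>110)).astype(np.uint8),cv2.MORPH_OPEN,np.ones((3,3),np.uint8))
st[255:]=0
cs,_=cv2.findContours(st,cv2.RETR_EXTERNAL,cv2.CHAIN_APPROX_NONE)
for c in cs:
    if cv2.contourArea(c)>300:
        r,P=rect(d,c,.012); print([np.round(q,1) for q in r],cv2.boundingRect(c)); cv2.drawContours(im,[c],-1,(255,0,0),1)
cv2.imwrite("pics/w2.png",im[:,:,::-1])
s=ctrl.sense();print(s["tcp_pos"],s["tool_rot"],s["joint_pos"],s["time"])
E
```

```text
[array([ 646.1, -274.9]), array([ 11.1, 114.4]), np.float64(90.0)] (443, 140, 130, 28)
[array([ 487.6, -330.3]), array([26.6, 99.5]), np.float64(7.3)] (303, 135, 32, 108)
[array([ 645.8, -231.8]), array([ 10.3, 114.6]), np.float64(90.0)] (455, 86, 136, 30)
[array([ 261.5, -331.3]), array([201.5, 133.9]), np.float64(89.7)] (0, 39, 142, 216)
[array([ 627.9, -169.3]), array([14.9, 21.2]), np.float64(1.0)] (514, 0, 26, 31)
[array([ 478.4, -203.6]), array([51.3, 49.1]), np.float64(7.4)] (295, 0, 66, 70)
[array([ 373.7, -299.9]), array([ 84. , 225.6]), np.float64(0.0)] (141, 0, 109, 255)
[array([ 236.8, -224.4]), array([31.9, 29.1]), np.float64(89.7)] (0, 0, 38, 45)
[ 0.4888 -0.3256  0.1554] [[-0.1315  0.9913  0.0007]
 [ 0.9913  0.1315  0.0012]
 [ 0.0011  0.0008 -1.    ]] [  4.329   28.5545  34.317  106.3514 -20.3156  51.264   55.878 ] 4.5
```

View pics/w2.png

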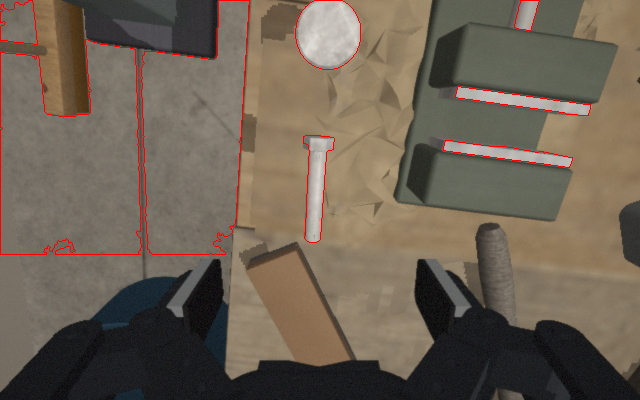

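The bolt runs from its head (319,140) to its tail (313,241), the stud head is at (328,32), and the vice and stone are clear of the grasp. Next I'll get the shank line and the clearance.

```bash
python3 - <<'E'
from meas import *
d=snap("wrist"); im=d["pixels"]; H,S,V=cv2.split(cv2.cvtColor(im,cv2.COLOR_RGB2HSV))
st=((S<60)&(V>110))
pts=[]
for v in range(160,238,4):
    u=np.where(st[v,290:345])[0]+290; pts.append(ray(d,u.mean(),v,.010)[:2])
pts=np.array(pts); vx,vy,x0,y0=cv2.fitLine(pts.astype(np.float32),cv2.DIST_L2,0,0,0).ravel()
print("axis",vx,vy,x0,y0,np.degrees(np.arctan2(-vx,vy)), "x at -.322:",x0+vx/vy*(-.322-y0))
print(ray(d,319,137,.02),ray(d,313,242,.01),"vise",ray(d,397,200,.01),ray(d,410,205,.05),"stone",ray(d,300,244,.026))
c,r=cv2.minEnclosingCircle(cv2.findContours((st[0:75,290:365]).astype(np.uint8),0,1)[0][0]); print(c,r)
print("studtop",ray(d,328,32,.069))
E
```

```text
axis 0.069971874 -0.99754894 0.4852334 -0.33763283 -175.98761 x at -.322: 0.48413685
[ 0.4831 -0.2809  0.02  ] [ 0.4907 -0.3805  0.01  ] vise [ 0.5614 -0.3289  0.01  ] [ 0.561  -0.3209  0.05  ] stone [ 0.4787 -0.3768  0.026 ]
(53.0, 73.0) 9.999999747378752e-05
studtop [ 0.4794 -0.2103  0.069 ]
```

Call:
send_rows:
  steps:
    - [0.4,-0.45,0,0,0,0.061]
    - [0,0,4,0,0,0]
    - [0,0,4,0,0,0]
    - [0,0,3,0,0,0]
    - [0,0,2,0,0,0]
    - [0,0,1.4,0,0,0]
    - [0,0,0.5,0,0,0]
    - [0,0,0,0,0,0]
  jaw: 0.6

```text
time: 5.35
tcp_pos: [0.4836, -0.3233, 0.0065]
tool_rot: [[-0.07, 0.998, 0.001], [0.998, 0.07, 0.0], [0.0, 0.001, -1.0]]
force: [-0.5, -0.5, -0.3]
grip_width: 0.0514
grasp_force: 0.0
```

Call:
send_rows:
  steps:
    - [0,0,0,0,0,0]
    - [0,0,0,0,0,0]
    - [0,0,0,0,0,0]
    - [0,0,0,0,0,0]
    - [0,0,0,0,0,0]
    - [0,0,0,0,0,0]
  jaw: 0
  squeeze: 50

```text
time: 5.95
tcp_pos: [0.4837, -0.3243, 0.0075]
tool_rot: [[-0.069, 0.998, 0.002], [0.998, 0.069, -0.0], [-0.001, 0.002, -1.0]]
force: [-1.2, 1.4, 6.2]
grip_width: 0.014
grasp_force: 48.8
```

Call:
send_rows:
  steps:
    - [0,0,-1,0,0,0]
    - [0,0,-3,0,0,0]
    - [0,0,-4,0,0,0]
    - [0,0,-4,0,0,0]
    - [0,0,-3,0,0,-0.043]
    - [0,0,0,0,0,-0.043]

```text
time: 6.55
tcp_pos: [0.4849, -0.3257, 0.1613]
tool_rot: [[-0.156, 0.988, 0.007], [0.988, 0.156, -0.004], [-0.005, 0.007, -1.0]]
force: [-0.2, -0.6, -2.4]
grip_width: 0.0136
grasp_force: 49.3
```

Call:
send_rows:
  steps:
    - [4.4,1.25,0,0,0,0]
    - [4.4,1.25,0,0,0,0]
    - [4.4,1.25,0,0,0,0]
    - [4.4,1.25,0,0,0,0]
    - [4.4,1.25,0,0,0,0]
    - [4.4,1.25,0,0,0,0]
    - [4.4,1.25,0,0,0,0]
    - [4.4,1.25,0,0,0,0]

```text
time: 7.35
tcp_pos: [0.527, 0.041, 0.1568]
tool_rot: [[-0.154, 0.988, 0.0], [0.988, 0.154, 0.0], [0.0, 0.0, -1.0]]
force: [1.8, -0.3, -2.1]
grip_width: 0.0134
grasp_force: 49.3
```

Call:
send_rows:
  steps:
    - [0,0,0,0,0,0]
    - [0,0,0,0,0,0]
    - [0,0,0,0,0,0]

```text
time: 7.65
tcp_pos: [0.5271, 0.038, 0.1565]
tool_rot: [[-0.153, 0.988, -0.0], [0.988, 0.153, -0.001], [-0.001, -0.0, -1.0]]
force: [-0.2, -0.2, -1.5]
grip_width: 0.0135
grasp_force: 49.3
```

```bash
cat > v.py <<'E'
from meas import *
import sys
d=snap("wrist",sys.argv[1]);s=ctrl.sense();print(s["tcp_pos"],s["tool_rot"],s["joint_pos"],s["time"],s["force"],s["grip_width"])
E
python3 v.py w3.png
```

```text
[0.5271 0.0377 0.1565] [[-0.1519  0.9884  0.    ]
 [ 0.9884  0.1519 -0.0005]
 [-0.0005 -0.0001 -1.    ]] [-33.6201  22.3415  31.9116 114.2859 -15.7575  47.5771  15.8378] 7.7 [-0.6897 -0.9636 -2.7509] 0.01348730240303412
```

View pics/w3.png

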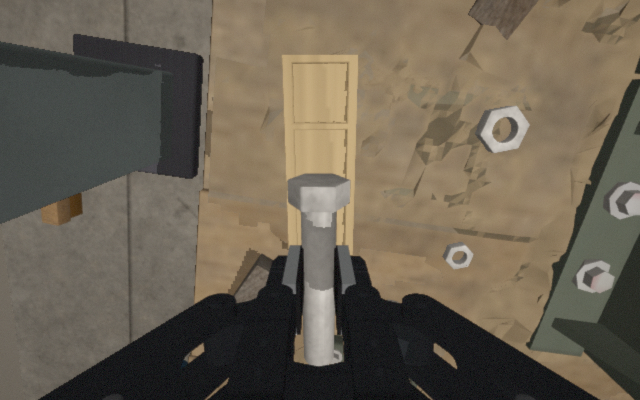

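The bolt is in the jaws, with its head at (318,190) and tail end at about (318,365). The board lies beneath with its small recess at the top. I'll check whether the bolt is level and re-measure the board.

```bash
python3 - <<'E'
from meas import *
d=snap("wrist"); s=ctrl.sense(); R=np.array(s["tool_rot"]);p=np.array(s["tcp_pos"])
for n,q in dict(headcentrefar=(.0415,0,-.0055),headnear=(.0305,0,-.0055),headtop=(.0415,0,-.0175),headtopnear=(.0305,0,-.0175),headbot=(.0415,0,.0065),tailtop=(-.0565,0,-.0115),tailbot=(-.0565,0,.0045)).items(): print(n,proj(d,p+R@np.array(q)))
H,S,V=cv2.split(cv2.cvtColor(d["pixels"],cv2.COLOR_RGB2HSV))
b=((V>160)&(S>70)).astype(np.uint8); 
for r in (60,70,80,90,110,120,140,150,160):
    u=np.where(b[r,270:370])[0]+270; print(r,u.min(),u.max(),ray(d,u.min(),r,.018)[:2],ray(d,u.max()+1,r,.018)[:2])
for u,v in[(285,55),(357,55),(293,63),(347,63),(293,122),(293,130),(349,122),(349,130)]: print((u,v),ray(d,u,v,.018)[:2])
E
```

```text
headcentrefar [318.7952 181.6218]
headnear [318.7711 206.0583]
headtop [318.7752 188.9329]
headtopnear [318.7495 215.3   ]
headbot [318.8122 175.4094]
tailtop [318.5986 375.9178]
tailbot [318.6346 352.3254]
60 282 357 [0.4825 0.1365] [0.5417 0.1457]
70 283 357 [0.4841 0.1294] [0.5431 0.1384]
80 283 357 [0.485  0.1219] [0.5445 0.1311]
90 283 356 [0.486  0.1144] [0.5451 0.1235]
110 284 357 [0.4887 0.099 ] [0.5488 0.1083]
120 284 356 [0.4896 0.091 ] [0.5495 0.1003]
140 285 355 [0.4925 0.0748] [0.5517 0.084 ]
150 285 355 [0.4935 0.0665] [0.5533 0.0757]
160 285 354 [0.4946 0.0579] [0.554  0.0671]
(285, 55) [0.4844 0.1405]
(357, 55) [0.5403 0.1491]
(293, 63) [0.4913 0.1357]
(347, 63) [0.5335 0.1422]
(293, 122) [0.4972 0.0906]
(293, 130) [0.4981 0.0841]
(349, 122) [0.5432 0.0977]
(349, 130) [0.5444 0.0912]
```

Call:
send_rows:
  steps:
    - [0.1,0,4,0,0,0]
    - [0,0,4,0,0,0]
    - [0,0,3,0,0,0]
    - [0,0,1.5,0,0,0]
    - [0,0,0.5,0,0,0]
    - [0,0,0.4,0,0,0]
    - [0,0,0,0,0,0]

```text
time: 8.45
tcp_pos: [0.5281, 0.04, 0.0231]
tool_rot: [[-0.154, 0.988, 0.002], [0.988, 0.154, 0.0], [0.0, 0.002, -1.0]]
force: [0.2, -0.5, -2.1]
grip_width: 0.0136
grasp_force: 49.3
```

Call:
send_rows:
  steps:
    - [0,0,0.1,0,0,0]
    - [0,0,0.1,0,0,0]
    - [0,0,0,0,0,0]

```text
time: 8.75
tcp_pos: [0.5281, 0.0404, 0.0215]
tool_rot: [[-0.154, 0.988, 0.002], [0.988, 0.154, 0.001], [0.0, 0.002, -1.0]]
force: [-0.0, 0.2, 5.3]
grip_width: 0.0136
grasp_force: 50.0
```

Call:
send_rows:
  steps:
    - [0,0,0,0,0,0]
    - [0,0,0,0,0,0]
    - [0,0,0,0,0,0]
    - [0,0,0,0,0,0]
  jaw: 0.5

```text
time: 9.15
tcp_pos: [0.5272, 0.0403, 0.0203]
tool_rot: [[-0.154, 0.988, 0.0], [0.988, 0.154, 0.0], [0.0, 0.0, -1.0]]
force: [1.3, -0.3, 0.2]
grip_width: 0.0425
grasp_force: 0.0
```

Call:
send_rows:
  steps:
    - [0,0,-1,0,0,0]
    - [0,0,-3,0,0,0]
    - [0,0,-4,0,0,0]
    - [0,0,-4,0,0,0]
    - [0,0,-4,0,0,0]
    - [0,0,0,0,0,0]
    - [0,0,0,0,0,0]

```text
time: 9.85
tcp_pos: [0.5275, 0.0405, 0.1815]
tool_rot: [[-0.155, 0.988, 0.002], [0.988, 0.155, 0.001], [0.001, 0.002, -1.0]]
force: [-1.1, -0.0, 0.2]
grip_width: 0.0428
grasp_force: 0.0
```

```bash
python3 v.py w4.png; python3 - <<'E'
from meas import *
d=snap("wrist"); im=d["pixels"]; H,S,V=cv2.split(cv2.cvtColor(im,cv2.COLOR_RGB2HSV))
st=cv2.morphologyEx(((S<60)&(V>110)).astype(np.uint8),cv2.MORPH_CLOSE,np.ones((3,3),np.uint8)); st[250:]=0
for c in cv2.findContours(st,0,cv2.CHAIN_APPROX_NONE)[0]:
    if 100<cv2.contourArea(c)<4000:
        for z in(.013,.019,.024): print([np.round(q,1) for q in rect(d,c,z)[0]],end=' ')
        print(cv2.boundingRect(c))
E
```

```text
[0.5267 0.0405 0.1803] [[-0.1546  0.988  -0.0003]
 [ 0.988   0.1546  0.0005]
 [ 0.0005 -0.0002 -1.    ]] [-35.3996  20.3862  33.5289 113.3308 -14.5022  50.3866  14.705 ] 9.9 [-0.6469  0.5492 -0.4832] 0.04291210792174125
[array([669.4,  -2.4]), array([25.4, 15.6]), np.float64(9.0)] [array([666.4,  -0.2]), array([24.9, 15.3]), np.float64(9.0)] [array([663.9,   1.7]), array([24.5, 15. ]), np.float64(9.0)] (437, 235, 26, 15)
[array([805.9,  69.6]), array([36. , 35.2]), np.float64(23.8)] [array([800.3,  70.5]), array([35.3, 34.5]), np.float64(23.8)] [array([795.6,  71.2]), array([34.7, 34. ]), np.float64(23.8)] (587, 178, 39, 36)
[array([530. ,  30.5]), array([ 28., 104.]), np.float64(9.8)] [array([529.7,  32.2]), array([ 27.5, 102. ]), np.float64(9.8)] [array([529.5,  33.5]), array([ 27. , 100.3]), np.float64(9.8)] (305, 137, 31, 104)
[array([675. , 112.2]), array([41.1, 37.6]), np.float64(83.1)] [array([671.9, 112.3]), array([40.3, 36.9]), np.float64(83.1)] [array([669.3, 112.3]), array([39.6, 36.3]), np.float64(83.1)] (467, 108, 46, 44)
```

View pics/w4.png

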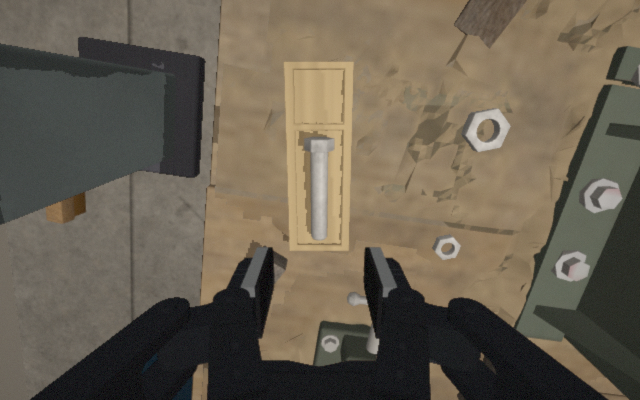

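The bolt lies in the long slot (head 137, tail 241; slot rows 130–248). Next is the small nut.

Call:
send_rows:
  steps:
    - [-1.8,3.3,0,0,0,0]
    - [-1.8,3.3,0.5,0,0,0]
    - [-1.8,3.3,1,0,0,0]
    - [-1.8,3.3,1,0,0,0]
    - [0,0,0,0,0,0]
    - [0,0,0,0,0,0]

```text
time: 10.55
tcp_pos: [0.6675, -0.0114, 0.1525]
tool_rot: [[-0.153, 0.988, -0.005], [0.988, 0.153, -0.001], [-0.0, -0.005, -1.0]]
force: [-0.1, -0.6, 0.9]
grip_width: 0.0427
grasp_force: 0.0
```

```bash
cat > nut.py <<'E'
from meas import *
import sys
u0,v0,u1,v1=map(int,sys.argv[1:5]); z=float(sys.argv[5])
d=snap("wrist"); s=ctrl.sense(); im=d["pixels"]; H,S,V=cv2.split(cv2.cvtColor(im,cv2.COLOR_RGB2HSV))
st=cv2.morphologyEx(((S<60)&(V>110)).astype(np.uint8),cv2.MORPH_CLOSE,np.ones((3,3),np.uint8))
print(s["tcp_pos"],s["tool_rot"],s["joint_pos"])
for c in cv2.findContours(st[v0:v1,u0:u1].copy(),0,cv2.CHAIN_APPROX_NONE)[0]:
    if cv2.contourArea(c)>150:
        c=c+np.array([[u0,v0]]); r,P=rect(d,c,z); h=cv2.convexHull(P)[:,0]
        w=[np.ptp(h@[np.cos(t),np.sin(t)]) for t in np.radians(np.arange(0,180,1))]
        mid=[(h@[np.cos(t),np.sin(t)]).max()+(h@[np.cos(t),np.sin(t)]).min() for t in (0,np.pi/2)]
        w=np.array(w); k=np.array([w[i]+w[i+60]+w[i+120] for i in range(60)])
        print(cv2.boundingRect(c),"centre",np.round(np.array(mid)/2,1),"flat dirs",k.argmin()+np.array([0,60,120]),"w",w.min().round(1),w.max().round(1))
E
python3 nut.py 250 80 400 240 .013; python3 v.py w5.png
```

```text
[ 0.6673 -0.0107  0.1534] [[-0.1537  0.9881 -0.0038]
 [ 0.9881  0.1537 -0.0003]
 [ 0.0003 -0.0038 -1.    ]] [-23.6053  35.6925  31.2782  94.2663 -21.3164  56.3095  23.7784]
(309, 172, 30, 30) centre [670.7  -9.9] flat dirs [ 53 113 173] w 24.2 27.6
[ 0.6674 -0.0102  0.1542] [[-0.1543  0.988  -0.0025]
 [ 0.988   0.1543  0.0002]
 [ 0.0006 -0.0025 -1.    ]] [-23.6427  35.6117  31.2807  94.2754 -21.3162  56.3039  23.7791] 10.65 [-0.4527  0.8872  0.2089] 0.04257464867405206
```

View pics/w5.png

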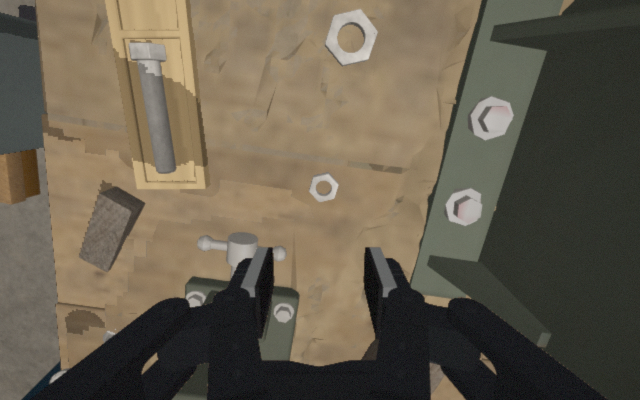

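The small nut is at (323,187) and the vice handle's tip is near (282,254). I'll check the handle's position and height across two views.

```bash
python3 - <<'E'
from meas import *
d=snap("wrist"); e=snap("scene"); t=snap("top")
def tri(obs):
    A=np.zeros((3,3));b=np.zeros(3)
    for d,u,v in obs:
        r=d["R"]@np.array([(u-d["cx"])/d["fx"],(v-d["cy"])/d["fy"],1]);r/=np.linalg.norm(r);M=np.eye(3)-np.outer(r,r);A+=M;b+=M@d["o"]
    return np.linalg.solve(A,b)
print("hub",tri([(d,243,243),(t,322,199)]))
for z in(.02,.04,.06): print(z,ray(d,284,254,z),ray(d,204,243,z),ray(e,320,200,z),ray(e,340,196,z))
E
```

```text
hub [ 0.6101 -0.0637  0.0362]
0.02 [ 0.6448 -0.0763  0.02  ] [ 0.571  -0.0768  0.02  ] [ 0.6212 -0.0165  0.02  ] [ 0.6865 -0.0312  0.02  ]
0.04 [ 0.6457 -0.0662  0.04  ] [ 0.5772 -0.0666  0.04  ] [ 0.5911 -0.0512  0.04  ] [ 0.654  -0.0653  0.04  ]
0.06 [ 0.6465 -0.056   0.06  ] [ 0.5833 -0.0564  0.06  ] [ 0.561  -0.0858  0.06  ] [ 0.6215 -0.0994  0.06  ]
```

Call:
send_rows:
  steps:
    - [0,0,0,0,0,0.139]
    - [0.1,0.33,4,0,0,0.138]
    - [0,0,4,0,0,0]
    - [0,0,3,0,0,0]
    - [0,0,2,0,0,0]
    - [0,0,1.5,0,0,0]
    - [0,0,0.5,0,0,0]
    - [0,0,0,0,0,0]

```text
time: 11.6
tcp_pos: [0.6723, -0.0095, 0.0056]
tool_rot: [[0.122, 0.993, 0.001], [0.993, -0.122, 0.0], [0.0, 0.001, -1.0]]
force: [-0.2, 0.4, 0.2]
grip_width: 0.0425
grasp_force: 0.0
```

Call:
send_rows:
  steps:
    - [0,0,0,0,0,0]
    - [0,0,0,0,0,0]
    - [0,0,0,0,0,0]
    - [0,0,0,0,0,0]
    - [0,0,0,0,0,0]
  jaw: 0
  squeeze: 40

```text
time: 12.1
tcp_pos: [0.6733, -0.0096, 0.007]
tool_rot: [[0.122, 0.993, 0.003], [0.993, -0.122, 0.0], [0.001, 0.003, -1.0]]
force: [-0.0, 0.1, 6.5]
grip_width: 0.0218
grasp_force: 39.8
```

Call:
send_rows:
  steps:
    - [0,0,-0.5,0,0,0]
    - [0,0,-2,0,0,0]
    - [0,0,-4,0,0,0]
    - [0,0,-4,0,0,-0.139]
    - [0,0,-1,0,0,-0.138]
    - [0,0,0,0,0,0]

```text
time: 12.7
tcp_pos: [0.6738, -0.0097, 0.1244]
tool_rot: [[-0.154, 0.988, 0.006], [0.988, 0.154, 0.001], [0.0, 0.006, -1.0]]
force: [-0.2, 0.9, -0.8]
grip_width: 0.0218
grasp_force: 39.3
```

Call:
send_rows:
  steps:
    - [3,-2.73,0,0,0,0]
    - [3,-2.73,0,0,0,0]
    - [3,-2.73,0,0,0,0]
    - [3,-2.73,0,0,0,0]
    - [3,-2.73,0,0,0,0]
    - [0,0,2,0,0,0]
    - [0,0,4,0,0,0]
    - [0,0,0,0,0,0]

```text
time: 13.5
tcp_pos: [0.5096, 0.1172, 0.0563]
tool_rot: [[-0.152, 0.988, -0.009], [0.988, 0.152, -0.003], [-0.002, -0.01, -1.0]]
force: [-1.2, -0.2, -0.4]
grip_width: 0.022
grasp_force: 39.5
```

Call:
send_rows:
  steps:
    - [0,0,2.5,0,0,0]
    - [0,0,1,0,0,0]
    - [0,0,0,0,0,0]
    - [0,0,0,0,0,0]

```text
time: 13.9
tcp_pos: [0.5145, 0.1174, 0.0261]
tool_rot: [[-0.153, 0.988, 0.001], [0.988, 0.153, 0.0], [0.0, 0.001, -1.0]]
force: [0.1, -0.6, -0.1]
grip_width: 0.0216
grasp_force: 39.5
```

Call:
send_rows:
  steps:
    - [0,0.1,0.3,0,0,0]
    - [0,0,0.1,0,0,0]
    - [0,0,0,0,0,0]

```text
time: 14.2
tcp_pos: [0.5152, 0.118, 0.0217]
tool_rot: [[-0.154, 0.988, 0.001], [0.988, 0.154, 0.0], [0.0, 0.001, -1.0]]
force: [-1.0, -0.0, -0.8]
grip_width: 0.0219
grasp_force: 39.5
```

Call:
send_rows:
  steps:
    - [0,0,0.15,0,0,0]
    - [0,0,0,0,0,0]

```text
time: 14.4
tcp_pos: [0.5154, 0.1179, 0.0209]
tool_rot: [[-0.154, 0.988, 0.0], [0.988, 0.154, 0.001], [0.001, 0.001, -1.0]]
force: [-3.2, -1.0, 10.6]
grip_width: 0.022
grasp_force: 40.6
```

Call:
send_rows:
  steps:
    - [0,0,0,0,0,0]
    - [0,0,0,0,0,0]
    - [0,0,0,0,0,0]
    - [0,0,-1,0,0,0]
    - [0,0,-3,0,0,0]
    - [0,0,-4,0,0,0]
    - [0,0,-4,0,0,0]
    - [0,0,-4,0,0,0]
  jaw: 0.5

```text
time: 15.2
tcp_pos: [0.5147, 0.1175, 0.1818]
tool_rot: [[-0.154, 0.988, -0.0], [0.988, 0.154, -0.0], [-0.0, -0.0, -1.0]]
force: [1.1, 1.0, -0.1]
grip_width: 0.0432
grasp_force: 0.0
```

Call:
send_rows:
  steps:
    - [-1,2,0,0,0,0]
    - [0,0,0,0,0,0]
    - [0,0,0,0,0,0]

```text
time: 15.5
tcp_pos: [0.5358, 0.1108, 0.1798]
tool_rot: [[-0.154, 0.988, -0.001], [0.988, 0.154, -0.0], [-0.0, -0.001, -1.0]]
force: [0.5, 1.0, -1.0]
grip_width: 0.0424
grasp_force: 0.0
```

```bash
python3 v.py w6.png; python3 nut.py 150 80 400 250 .027
```

```text
[0.5353 0.111  0.1794] [[-0.1541  0.9881 -0.0017]
 [ 0.9881  0.1541 -0.0003]
 [-0.     -0.0017 -1.    ]] [-42.8259  22.5621  34.5261 110.8947 -16.1474  51.4381   8.718 ] 15.55 [ 0.1498  0.4858 -0.5526] 0.042837715580541745
[0.5351 0.111  0.1791] [[-0.1544  0.988  -0.0021]
 [ 0.988   0.1544 -0.0005]
 [-0.0001 -0.0021 -1.    ]] [-42.829   22.58    34.5139 110.9102 -16.1514  51.4306   8.7253]
(286, 208, 29, 42) centre [522.2  64.5] flat dirs [  7  67 127] w 26.7 45.0
(285, 159, 27, 30) centre [514.9 118. ] flat dirs [  8  68 128] w 23.7 27.5
(150, 80, 58, 170) centre [404.6 103.1] flat dirs [  0  60 120] w 47.1 171.8
```

View pics/w6.png

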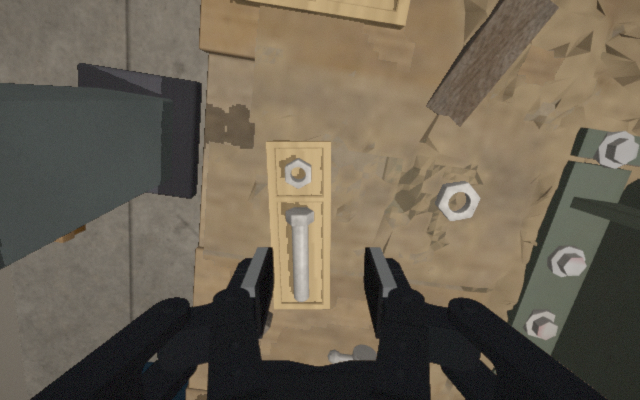

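The small nut sits in its recess at (298,174), less than 1.5 mm from target, and the bolt is still in place. Next is the long wedge at (495,60).

Call:
send_rows:
  steps:
    - [0,0,0,0,0,0.136]
    - [0,0,0,0,0,0.136]
    - [0,0,0,0,0,0.136]
    - [0,0,0,0,0,0.135]
    - [4.05,1.72,0,0,0,0]
    - [4.05,1.72,0,0,0,0]
    - [4.05,1.72,0,0,0,0]
    - [3.05,1.72,0,0,0,0]
  jaw: 0.8

```text
time: 16.4
tcp_pos: [0.6574, 0.2289, 0.1784]
tool_rot: [[0.376, 0.927, -0.002], [0.927, -0.376, 0.0], [-0.001, -0.002, -1.0]]
force: [0.2, 0.8, 0.8]
grip_width: 0.0681
grasp_force: 0.0
```

Call:
send_rows:
  steps:
    - [0,0,0,0,0,0]
    - [0,0,0,0,0,0]

```text
time: 16.6
tcp_pos: [0.6566, 0.2257, 0.1781]
tool_rot: [[0.378, 0.926, -0.003], [0.926, -0.378, -0.002], [-0.003, -0.002, -1.0]]
force: [-0.4, -0.7, -0.2]
grip_width: 0.0682
grasp_force: 0.0
```

```bash
python3 v.py w7.png
```

```text
[0.6564 0.2248 0.1786] [[ 0.379   0.9254 -0.0023]
 [ 0.9254 -0.379  -0.0016]
 [-0.0024 -0.0016 -1.    ]] [-46.8324  38.148   38.2862  89.4095 -25.7075  61.6669 -24.3414] 16.65 [-0.5889 -0.6299 -0.2501] 0.06819073846708672
```

View pics/w7.png

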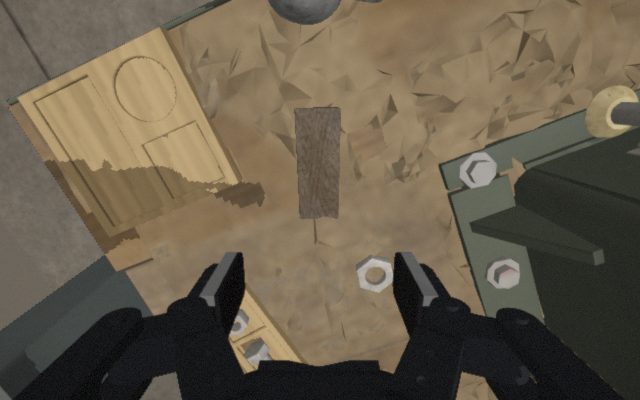

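The wedge is at (295–339, 107–217), roughly vertical in the image. I'll determine the thick end from apparent length and widths.

```bash
python3 - <<'E'
from meas import *
d=snap("wrist"); s=ctrl.sense(); im=d["pixels"]; H,S,V=cv2.split(cv2.cvtColor(im,cv2.COLOR_RGB2HSV))
w=cv2.morphologyEx((V<125).astype(np.uint8),cv2.MORPH_OPEN,np.ones((5,5),np.uint8)); w[:90]=0;w[230:]=0;w[:,:280]=0;w[:,350:]=0
c=max(cv2.findContours(w,0,1)[0],key=cv2.contourArea); print(cv2.boundingRect(c)); q=cv2.boxPoints(cv2.minAreaRect(c)); 
ap=cv2.approxPolyDP(c,6,True)[:,0]; print("poly",ap.tolist())
L=[];Rr=[]
for v in range(112,214,6):
    u=np.where(w[v])[0]; L.append((v,u.min(),u.max()+1))
L=np.array(L,float); a=np.polyfit(L[:,0],L[:,1],1); b=np.polyfit(L[:,0],L[:,2],1)
for zt,zb in((.033,.006),(.006,.033)):
    T=[ray(d,np.polyval(k,107),107,zt) for k in(a,b)]; B=[ray(d,np.polyval(k,217),217,zb) for k in(a,b)]
    mt=(T[0]+T[1])/2; mb=(B[0]+B[1])/2; print("top z",zt,"wt",np.linalg.norm(T[0]-T[1]),"wb",np.linalg.norm(B[0]-B[1]),"len",np.linalg.norm((mt-mb)[:2]),"mid",(mt+mb)[:2]/2,"ang",np.degrees(np.arctan2(*(mt-mb)[1::-1])))
print(s["tcp_pos"])
E
```

```text
(294, 106, 47, 113)
poly [[338, 106], [294, 108], [302, 218], [337, 216]]
top z 0.033 wt 0.04342760618700017 wb 0.03874548778677323 len 0.10840339719752941 mid [0.6602 0.2384] ang 69.77889804621663
top z 0.006 wt 0.04749591408729693 wb 0.035426706011691345 len 0.09782032520190743 mid [0.6618 0.2427] ang 70.2034031280588
[0.6565 0.2244 0.1791]
```

Call:
send_rows:
  steps:
    - [2.4,-0.1,0,0,0,-0.035]
    - [0,0,4.5,0,0,0]
    - [0,0,4.5,0,0,0]
    - [0,0,3.5,0,0,0]
    - [0,0,2.5,0,0,0]
    - [0,0,1.5,0,0,0]
    - [0,0,0.5,0,0,0]
    - [0,0,0,0,0,0]

```text
time: 17.5
tcp_pos: [0.6658, 0.2479, 0.0102]
tool_rot: [[0.346, 0.938, 0.0], [0.938, -0.346, -0.0], [0.0, 0.0, -1.0]]
force: [-0.1, 0.3, 0.3]
grip_width: 0.0682
grasp_force: 0.0
```

Call:
send_rows:
  steps:
    - [0,0,0,0,0,0]
    - [0,0,0,0,0,0]
    - [0,0,0,0,0,0]
    - [0,0,0,0,0,0]
    - [0,0,0,0,0,0]
  jaw: 0.2
  squeeze: 40

```text
time: 18.0
tcp_pos: [0.667, 0.2487, 0.0119]
tool_rot: [[0.346, 0.938, 0.003], [0.938, -0.346, 0.001], [0.002, 0.002, -1.0]]
force: [-0.4, -1.1, 6.2]
grip_width: 0.0381
grasp_force: 41.5
```

Call:
send_rows:
  steps:
    - [0,0,-1,0,0,0]
    - [0,0,-3,0,0,0]
    - [0,0,-4.5,0,0,0]
    - [0,0,-4.5,0,0,0]
    - [0,-3,0,0,0,-0.121]
    - [0,-3,0,0,0,-0.121]
    - [0,-3,0,0,0,-0.121]
    - [0,0,0,0,0,0]

```text
time: 18.8
tcp_pos: [0.5741, 0.2707, 0.14]
tool_rot: [[-0.015, 1.0, -0.004], [1.0, 0.015, 0.002], [0.002, -0.004, -1.0]]
force: [-0.7, 1.5, -1.5]
grip_width: 0.0387
grasp_force: 40.7
```

```bash
python3 v.py w8.png
```

```text
[0.5767 0.27   0.1404] [[-0.0115  0.9999 -0.0011]
 [ 0.9999  0.0115  0.0014]
 [ 0.0014 -0.0011 -1.    ]] [-51.2004  33.9405  32.1811  99.6065 -22.0314  52.866   -9.2381] 18.85 [ 0.4584 -0.1209 -0.0819] 0.03807714242239603
```

Call:
send_rows:
  steps:
    - [2.23,-3.25,0,0,0,0]
    - [2.23,-3.25,0,0,0,0]
    - [2.23,-3.25,0,0,0,0]
    - [0,0,3,0,0,0]
    - [0,0,2,0,0,0]
    - [0,0,0,0,0,0]
    - [0,0,0,0,0,0]

```text
time: 19.55
tcp_pos: [0.4816, 0.3343, 0.0902]
tool_rot: [[-0.008, 1.0, 0.001], [1.0, 0.008, -0.001], [-0.001, 0.001, -1.0]]
force: [-0.2, 0.2, -1.0]
grip_width: 0.0382
grasp_force: 40.8
```

```bash
python3 v.py w9.png; python3 - <<'E'
from meas import *
d=snap("wrist"); s=ctrl.sense(); R=np.array(s["tool_rot"]);p=np.array(s["tcp_pos"])
for q in((.0435,-.020,-.022),(.0435,.020,-.022),(-.0665,0,.005)): print(proj(d,p+R@np.array(q)))
for x,y in((-63,-64),(-5,-64),(-63,64),(-5,64)): print((x,y),proj(d,(.5127+x/1000-y*1.05e-5,.325+y/1000+x*1.05e-5,.018)))
E
```

```text
[0.482  0.3345 0.0908] [[-0.008   1.      0.0018]
 [ 1.      0.008   0.0004]
 [ 0.0004  0.0019 -1.    ]] [-61.0177  33.444   30.3135 108.381  -23.4178  44.28   -17.3549] 19.6 [ 0.1497  0.8477 -0.1998] 0.03828646351737696
[265.6996 186.3252]
[371.7341 186.3746]
[318.7116 366.2958]
(-63, -64) [276.0727 304.9469]
(-5, -64) [352.6509 304.7916]
(-63, 64) [268.1259 133.3162]
(-5, 64) [358.2694 133.1084]
```

View pics/w9.png

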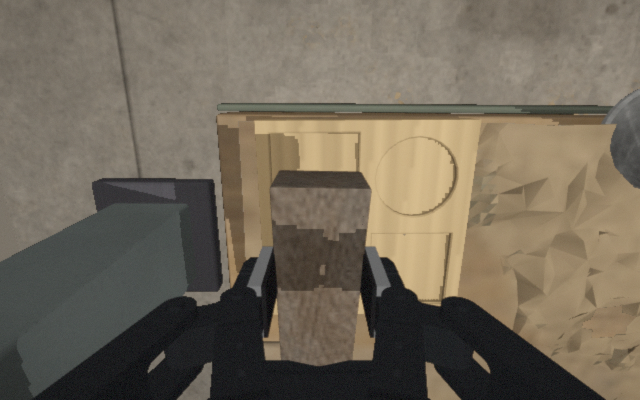

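The slot edge appears at (270–360, 133), as predicted, and the wedge is held level, with its thick end at row 175. I'll lower it.

Call:
send_rows:
  steps:
    - [0.15,-0.33,2,0,0,0]
    - [0,0,2.5,0,0,0]
    - [0,0,1.3,0,0,0]
    - [0,0,0.4,0,0,0]
    - [0,0,0,0,0,0]
    - [0,0,0,0,0,0]

```text
time: 20.25
tcp_pos: [0.4779, 0.3366, 0.0288]
tool_rot: [[-0.009, 1.0, 0.001], [1.0, 0.009, 0.001], [0.001, 0.001, -1.0]]
force: [0.7, 0.7, 0.0]
grip_width: 0.0385
grasp_force: 40.8
```

Call:
send_rows:
  steps:
    - [0,0,0.15,0,0,0]
    - [0,0,0,0,0,0]

```text
time: 20.45
tcp_pos: [0.4773, 0.3366, 0.0269]
tool_rot: [[-0.01, 1.0, 0.001], [1.0, 0.01, 0.001], [0.001, 0.001, -1.0]]
force: [-0.2, -0.6, -1.1]
grip_width: 0.0385
grasp_force: 40.8
```

Call:
send_rows:
  steps:
    - [0,0,0.15,0,0,0]
    - [0,0,0,0,0,0]

```text
time: 20.65
tcp_pos: [0.4774, 0.3366, 0.0258]
tool_rot: [[-0.01, 1.0, 0.0], [1.0, 0.01, 0.001], [0.001, 0.0, -1.0]]
force: [-1.3, -1.0, 6.1]
grip_width: 0.0385
grasp_force: 41.5
```

Call:
send_rows:
  steps:
    - [0,0,0.1,0,0,0]
    - [0,0,0,0,0,0]

```text
time: 20.85
tcp_pos: [0.4774, 0.3366, 0.0258]
tool_rot: [[-0.01, 1.0, -0.0], [1.0, 0.01, 0.002], [0.002, -0.0, -1.0]]
force: [-3.2, -2.6, 15.1]
grip_width: 0.0386
grasp_force: 42.4
```

Call:
send_rows:
  steps:
    - [0,0,0,0,0,0]
    - [0,0,0,0,0,0]
    - [0,0,0,0,0,0]
    - [0,0,-1,0,0,0]
    - [0,0,-3,0,0,0]
    - [0,0,-4.5,0,0,0]
    - [0,0,-4.5,0,0,0.133]
    - [0,0,0,0,0,0]
  jaw: 0.8

```text
time: 21.65
tcp_pos: [0.4806, 0.3381, 0.1603]
tool_rot: [[0.126, 0.992, 0.008], [0.992, -0.126, 0.007], [0.008, 0.007, -1.0]]
force: [-0.3, -0.2, 0.5]
grip_width: 0.0683
grasp_force: 0.0
```

Call:
send_rows:
  steps:
    - [-2.85,3.14,0,0,0,0]
    - [-2.85,3.14,0,0,0,0]
    - [-2.85,3.14,0,0,0,0]
    - [-2.85,3.14,0,0,0,0]
    - [-2.85,3.14,0,0,0,0]
    - [-2.85,3.14,0,0,0,0]
    - [-2.85,3.14,0,0,0,0]
    - [0,0,0,0,0,0]

```text
time: 22.45
tcp_pos: [0.6736, 0.103, 0.1544]
tool_rot: [[0.132, 0.991, 0.003], [0.991, -0.132, -0.005], [-0.005, 0.004, -1.0]]
force: [0.1, -0.7, 1.1]
grip_width: 0.0684
grasp_force: 0.0
```

Call:
send_rows:
  steps:
    - [0,0,0,0,0,0]
    - [0,0,0,0,0,0]

```text
time: 22.65
tcp_pos: [0.6699, 0.1127, 0.1534]
tool_rot: [[0.121, 0.993, -0.001], [0.993, -0.121, 0.001], [0.001, -0.001, -1.0]]
force: [-0.4, 0.3, -0.4]
grip_width: 0.0686
grasp_force: 0.0
```

```bash
python3 nut.py 250 80 400 245 .019; python3 v.py w10.png
```

```text
[0.6698 0.1132 0.1535] [[ 0.1205  0.9927 -0.0011]
 [ 0.9927 -0.1205  0.0009]
 [ 0.0008 -0.0012 -1.    ]] [-36.1296  37.5988  35.0955  92.7023 -24.6066  57.6546  -0.1535]
(301, 165, 43, 47) centre [672.2 113. ] flat dirs [ 52 112 172] w 36.8 41.5
[0.6698 0.1133 0.1536] [[ 0.1202  0.9928 -0.0008]
 [ 0.9928 -0.1202  0.0009]
 [ 0.0008 -0.0009 -1.    ]] [-36.149   37.5916  35.1039  92.7019 -24.6032  57.6502  -0.151 ] 22.75 [-0.3488 -0.1514 -0.1794] 0.06820642384316819
```

View pics/w10.png

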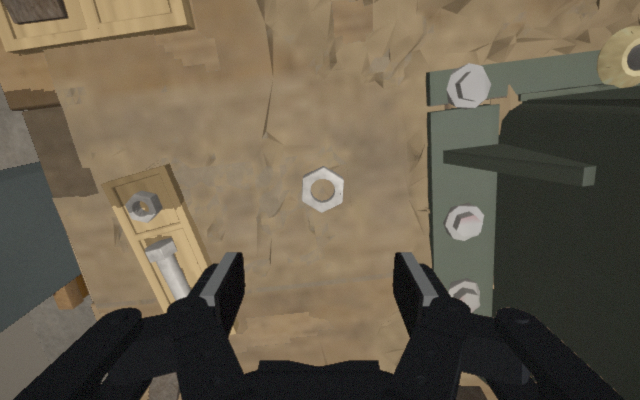

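The large nut is at (322,189) and aligned with the jaws.

Call:
send_rows:
  steps:
    - [0,0.24,4,0,0,0]
    - [0,0,4,0,0,0]
    - [0,0,3,0,0,0]
    - [0,0,2,0,0,0]
    - [0,0,1.1,0,0,0]
    - [0,0,0.5,0,0,0]
    - [0,0,0,0,0,0]

```text
time: 23.45
tcp_pos: [0.6735, 0.1113, 0.0083]
tool_rot: [[0.122, 0.992, 0.001], [0.992, -0.122, 0.0], [0.0, 0.001, -1.0]]
force: [-0.3, 1.4, 0.0]
grip_width: 0.0681
grasp_force: 0.0
```

Call:
send_rows:
  steps:
    - [0,0,0,0,0,0]
    - [0,0,0,0,0,0]
    - [0,0,0,0,0,0]
    - [0,0,0,0,0,0]
    - [0,0,0,0,0,0]
  jaw: 0.1
  squeeze: 40

```text
time: 23.95
tcp_pos: [0.6741, 0.1112, 0.0094]
tool_rot: [[0.123, 0.992, 0.002], [0.992, -0.123, 0.001], [0.001, 0.002, -1.0]]
force: [-1.2, -0.2, 6.6]
grip_width: 0.0344
grasp_force: 40.9
```

Call:
send_rows:
  steps:
    - [0,0,-0.5,0,0,0]
    - [0,0,-2,0,0,0]
    - [0,0,-4,0,0,0]
    - [0,0,-4,0,0,-0.133]
    - [0,0,-1,0,0,0]
    - [0,0,0,0,0,0]
    - [0,0,0,0,0,0]

```text
time: 24.65
tcp_pos: [0.6722, 0.1112, 0.1223]
tool_rot: [[-0.009, 1.0, -0.001], [1.0, 0.009, 0.0], [0.0, -0.001, -1.0]]
force: [-0.1, 0.2, -1.1]
grip_width: 0.0345
grasp_force: 40.2
```

Call:
send_rows:
  steps:
    - [3.6,-2.45,0,0,0,0]
    - [3.6,-2.45,0,0,0,0]
    - [3.6,-2.45,0,0,0,0]
    - [3.6,-2.45,0,0,0,0]
    - [3.55,-2.45,0,0,0,0]
    - [0,0,2,0,0,0]
    - [0,0,3,0,0,0]
    - [0,0,0,0,0,0]

```text
time: 25.45
tcp_pos: [0.5445, 0.288, 0.0676]
tool_rot: [[-0.011, 1.0, -0.009], [1.0, 0.011, -0.006], [-0.006, -0.009, -1.0]]
force: [-1.2, 0.4, -1.4]
grip_width: 0.0347
grasp_force: 40.4
```

Call:
send_rows:
  steps:
    - [0,0,2.5,0,0,0]
    - [0,0,1.5,0,0,0]
    - [0,0,0,0,0,0]
    - [0,0,0,0,0,0]

```text
time: 25.85
tcp_pos: [0.549, 0.2888, 0.033]
tool_rot: [[-0.009, 1.0, -0.0], [1.0, 0.009, -0.001], [-0.001, -0.0, -1.0]]
force: [-0.5, 0.3, -0.1]
grip_width: 0.0346
grasp_force: 40.4
```

Call:
send_rows:
  steps:
    - [0,0,0.5,0,0,0]
    - [0,0,0.3,0,0,0]
    - [0,0,0,0,0,0]

```text
time: 26.15
tcp_pos: [0.5487, 0.2894, 0.0248]
tool_rot: [[-0.01, 1.0, -0.0], [1.0, 0.01, 0.0], [0.0, -0.0, -1.0]]
force: [0.4, -0.0, -1.1]
grip_width: 0.0343
grasp_force: 40.4
```

Call:
send_rows:
  steps:
    - [0,0,0.15,0,0,0]
    - [0,0,0,0,0,0]

```text
time: 26.35
tcp_pos: [0.5489, 0.2894, 0.0235]
tool_rot: [[-0.01, 1.0, 0.0], [1.0, 0.01, 0.0], [0.0, 0.0, -1.0]]
force: [-0.3, 0.2, -0.5]
grip_width: 0.0345
grasp_force: 40.4
```

Call:
send_rows:
  steps:
    - [0,0,0.12,0,0,0]
    - [0,0,0,0,0,0]

```text
time: 26.55
tcp_pos: [0.549, 0.2894, 0.0234]
tool_rot: [[-0.01, 1.0, -0.0], [1.0, 0.01, 0.001], [0.001, -0.0, -1.0]]
force: [-2.8, -1.6, 8.0]
grip_width: 0.0346
grasp_force: 41.4
```

Call:
send_rows:
  steps:
    - [0,0,0,0,0,0]
    - [0,0,0,0,0,0]
    - [0,0,0,0,0,0]
    - [0,0,-1,0,0,0]
    - [0,0,-3,0,0,0]
    - [0,0,-4.5,0,0,0]
    - [0,0,-4.5,0,0,0]
    - [0,0,-3,0,0,0]
  jaw: 0.54

```text
time: 27.35
tcp_pos: [0.55, 0.2894, 0.186]
tool_rot: [[-0.009, 1.0, 0.003], [1.0, 0.009, 0.002], [0.002, 0.003, -1.0]]
force: [0.3, 0.4, 0.1]
grip_width: 0.0462
grasp_force: 0.0
```

Call:
send_rows:
  steps:
    - [-2,0,0,0,0,0]
    - [0,0,0,0,0,0]
    - [0,0,0,0,0,0]

```text
time: 27.65
tcp_pos: [0.5483, 0.2685, 0.1813]
tool_rot: [[-0.008, 1.0, -0.002], [1.0, 0.008, -0.001], [-0.001, -0.002, -1.0]]
force: [0.9, 0.8, -0.1]
grip_width: 0.0461
grasp_force: 0.0
```

```bash
python3 nut.py 250 60 400 250 .033; python3 - <<'E'
from meas import *
d=snap("wrist","w11.png"); im=d["pixels"]; H,S,V=cv2.split(cv2.cvtColor(im,cv2.COLOR_RGB2HSV))
# board points predicted
for x,y in((-72,72),(72,72),(72,-72)): print((x,y),proj(d,(.5127+x/1000-y*1.05e-5,.325+y/1000+x*1.05e-5,.018)))
w=cv2.morphologyEx(((V<120)&(S>40)).astype(np.uint8),cv2.MORPH_OPEN,np.ones((5,5),np.uint8)); w[250:]=0
for c in cv2.findContours(w,0,1)[0]:
    if cv2.contourArea(c)>1500: print(cv2.boundingRect(c),cv2.approxPolyDP(c,5,True)[:,0].tolist()[:8])
E
```

```text
[0.5481 0.2691 0.1809] [[-0.0095  1.     -0.002 ]
 [ 1.      0.0095 -0.0008]
 [-0.0008 -0.002  -1.    ]] [-55.5406  29.0338  35.3505 101.9147 -19.9214  55.5239 -11.5581]
(300, 137, 41, 47) centre [548.8 291.3] flat dirs [ 59 119 179] w 35.5 41.3
(-72, 72) [191.8983  32.7713]
(72, 72) [363.559   32.5053]
(72, -72) [357.6567 197.2582]
(204, 51, 61, 129) [[208, 51], [207, 89], [214, 93], [208, 99], [222, 175], [264, 179], [262, 118], [254, 121]]
```

The large nut is down and 2 mm from its recess centre, and the wedge is unmoved. Now the stud.

Call:
send_rows:
  steps:
    - [-4.7,-0.74,0,0,0,0]
    - [-4.7,-0.74,0,0,0,0]
    - [-4.7,-0.74,0,0,0,0]
    - [-4.7,-0.74,0,0,0,0]
    - [-4.7,-0.74,0,0,0,0]
    - [-4.7,-0.74,0,0,0,0]
    - [-4.7,-0.74,0,0,0,0]
    - [-4.7,-0.74,0,0,0,0]
  jaw: 0.85

```text
time: 28.55
tcp_pos: [0.4929, -0.1084, 0.1814]
tool_rot: [[-0.011, 1.0, -0.001], [1.0, 0.011, -0.0], [-0.0, -0.001, -1.0]]
force: [1.7, -0.8, 0.2]
grip_width: 0.0726
grasp_force: 0.0
```

Call:
send_rows:
  steps:
    - [-4.7,-0.74,0,0,0,0]
    - [-4.7,-0.74,0,0,0,0]
    - [0,0,0,0,0,0]
    - [0,0,0,0,0,0]
    - [0,0,0,0,0,0]

```text
time: 29.05
tcp_pos: [0.4798, -0.1999, 0.1813]
tool_rot: [[-0.012, 1.0, -0.001], [1.0, 0.012, 0.001], [0.001, -0.001, -1.0]]
force: [-0.8, 0.2, -0.7]
grip_width: 0.0728
grasp_force: 0.0
```

```bash
python3 nut.py 250 60 400 260 .069
```

```text
[ 0.48   -0.1996  0.1814] [[-0.0127  0.9999 -0.0012]
 [ 0.9999  0.0127  0.0007]
 [ 0.0008 -0.0012 -1.    ]] [-16.0995  21.2101  43.0648 114.7401 -18.5423  51.0151  37.6321]
(292, 179, 51, 55) centre [ 478.3 -208.5] flat dirs [ 31  91 151] w 41.0 47.8
(284, 60, 49, 45) centre [ 470.4 -113.1] flat dirs [ 35  95 155] w 24.3 40.9
(250, 60, 7, 200) centre [ 425.5 -177.5] flat dirs [ 58 118 178] w 5.2 158.0
```

Call:
send_rows:
  steps:
    - [-1.1,-0.15,0,0,0,0]
    - [0,0,4,0,0,0]
    - [0,0,4,0,0,0]
    - [0,0,3,0,0,0]
    - [0,0,2,0,0,0]
    - [0,0,0.9,0,0,0]
    - [0,0,0,0,0,0]
    - [0,0,0,0,0,0]

```text
time: 29.9
tcp_pos: [0.4789, -0.2127, 0.0439]
tool_rot: [[-0.01, 1.0, 0.001], [1.0, 0.01, -0.001], [-0.001, 0.001, -1.0]]
force: [-0.1, -0.4, 0.8]
grip_width: 0.0727
grasp_force: 0.0
```

Call:
send_rows:
  steps:
    - [0,0,0,0,0,0]
    - [0,0,0,0,0,0]
    - [0,0,0,0,0,0]
    - [0,0,0,0,0,0]
    - [0,0,0,0,0,0]
  jaw: 0.2
  squeeze: 60

```text
time: 30.4
tcp_pos: [0.4787, -0.2126, 0.0445]
tool_rot: [[-0.01, 1.0, 0.002], [1.0, 0.01, 0.0], [0.0, 0.002, -1.0]]
force: [-1.8, 0.7, 9.5]
grip_width: 0.0365
grasp_force: 58.8
```

Call:
send_rows:
  steps:
    - [0,0,-0.5,0,0,0]
    - [0,0,-1.5,0,0,0]
    - [0,0,-3,0,0,0]
    - [0,0,-3,0,0,0]
    - [0,0,-3,0,0,0]
    - [0,0,-1,0,0,0]
    - [0,0,0,0,0,0]
    - [0,0,0,0,0,0]

```text
time: 31.2
tcp_pos: [0.4776, -0.2117, 0.1623]
tool_rot: [[-0.01, 1.0, -0.001], [1.0, 0.01, 0.001], [0.001, -0.001, -1.0]]
force: [0.0, -0.5, -4.1]
grip_width: 0.0363
grasp_force: 60.7
```

```bash
python3 - <<'E'
from meas import *
d=snap("wrist","w12.png"); s=ctrl.sense(); R=np.array(s["tool_rot"]);p=np.array(s["tcp_pos"]); print(p,s["force"],s["grip_width"])
for n,q in dict(topfar=(-.018,0,-.0255),topL=(.002,-.0205,-.0255),topR=(.002,.0205,-.0255),botnear=(.0225,0,-.0135),footnear=(.019,0,.0435),footL=(.002,-.017,.0435),footR=(.002,.017,.0435)).items(): print(n,proj(d,p+R@np.array(q)).round(1))
H,S,V=cv2.split(cv2.cvtColor(d["pixels"],cv2.COLOR_RGB2HSV)); st=((S<45)&(V>110)).astype(np.uint8)
for v in range(120,330,8):
    u=np.where(st[v,255:385])[0]+255; print(v,(u.min(),u.max(),len(u)) if len(u) else None,end='; ')
E
```

```text
[ 0.4773 -0.2117  0.1619] [ 0.6271  0.9305 -4.4492] 0.0359998767439848
topfar [318.  328.9]
topL [267.5 287.4]
topR [368.4 287.5]
botnear [318.  229.4]
footnear [318.2 198.4]
footL [290.2 225.3]
footR [346.2 225.3]
120 None; 128 None; 136 None; 144 None; 152 None; 160 None; 168 None; 176 None; 184 None; 192 None; 200 None; 208 (np.int64(302), np.int64(335), 34); 216 (np.int64(295), np.int64(342), 48); 224 (np.int64(291), np.int64(346), 56); 232 (np.int64(291), np.int64(346), 53); 240 (np.int64(294), np.int64(343), 34); 248 (np.int64(264), np.int64(373), 57); 256 (np.int64(261), np.int64(376), 78); 264 (np.int64(276), np.int64(371), 88); 272 (np.int64(274), np.int64(363), 90); 280 (np.int64(275), np.int64(378), 90); 288 (np.int64(257), np.int64(380), 102); 296 (np.int64(275), np.int64(362), 88); 304 (np.int64(276), np.int64(361), 86); 312 (np.int64(279), np.int64(359), 81); 320 (np.int64(287), np.int64(350), 64); 328 (np.int64(304), np.int64(333), 30);
```

The stud is held upright: the foot outline is centred within about 2 mm of the prediction. I'll carry it to the round recess.

Call:
send_rows:
  steps:
    - [2,0.3,0,0,0,0]
    - [4,0.5,0,0,0,0]
    - [4.5,0.6,0,0,0,0]
    - [4.5,0.6,0,0,0,0]
    - [4.5,0.6,0,0,0,0]
    - [4.5,0.6,0,0,0,0]
    - [4.5,0.6,0,0,0,0]
    - [4.5,0.6,0,0,0,0]

```text
time: 32.05
tcp_pos: [0.518, 0.1195, 0.1616]
tool_rot: [[-0.01, 1.0, -0.003], [1.0, 0.01, -0.001], [-0.001, -0.003, -1.0]]
force: [1.3, -0.8, -3.2]
grip_width: 0.0362
grasp_force: 60.6
```

Call:
send_rows:
  steps:
    - [4.5,0.6,0,0,0,0]
    - [4.5,0.6,0,0,0,0]
    - [4.5,0.6,0,0,0,0]
    - [4.5,0.6,0,0,0,0]
    - [4,0.5,0,0,0,0]
    - [2.5,0.3,0,0,0,0]
    - [0,0,0,0,0,0]
    - [0,0,0,0,0,0]

```text
time: 32.85
tcp_pos: [0.5476, 0.3627, 0.1607]
tool_rot: [[-0.011, 1.0, -0.003], [1.0, 0.011, -0.003], [-0.003, -0.003, -1.0]]
force: [-1.2, -0.6, -2.9]
grip_width: 0.0363
grasp_force: 60.7
```

Call:
send_rows:
  steps:
    - [-0.4,-0.12,3,0,0,0]
    - [0,0,3,0,0,0]
    - [0,0,2,0,0,0]
    - [0,0,1,0,0,0]
    - [0,0,0,0,0,0]
    - [0,0,0,0,0,0]

```text
time: 33.45
tcp_pos: [0.5482, 0.3587, 0.0738]
tool_rot: [[-0.009, 1.0, 0.001], [1.0, 0.009, 0.0], [0.0, 0.001, -1.0]]
force: [-0.5, -0.3, -4.6]
grip_width: 0.0362
grasp_force: 60.7
```

```bash
python3 - <<'E'
from meas import *
d=snap("wrist","w13.png"); s=ctrl.sense(); p=np.array(s["tcp_pos"]); print(p,s["force"],s["grip_width"],s["tool_rot"])
H,S,V=cv2.split(cv2.cvtColor(d["pixels"],cv2.COLOR_RGB2HSV)); st=((S<45)&(V>110)).astype(np.uint8)
for v in range(192,250,4):
    u=np.where(st[v,255:385])[0]+255; print(v,(int(u.min()),int(u.max())) if len(u) else None,end='; ')
print()
z=p[2]-.044; a=ray(d,319,206,z); print("foot near edge",a)
for t in range(0,360,90):
    print(t,proj(d,(.5463+.027*np.cos(np.radians(t)),.3594+.027*np.sin(np.radians(t)),.018)).round(1),"foot",proj(d,(p[0]+.017*np.cos(np.radians(t)),p[1]+.001+.017*np.sin(np.radians(t)),z)).round(1))
E
```

```text
[0.5484 0.3591 0.0743] [ 1.1809  0.0389 -4.1651] 0.03619100613246818 [[-0.0091  1.      0.0017]
 [ 1.      0.0091  0.0009]
 [ 0.0009  0.0017 -1.    ]]
192 None; 196 None; 200 None; 204 (310, 327); 208 (302, 335); 212 (297, 340); 216 (295, 342); 220 (293, 344); 224 (292, 345); 228 (291, 346); 232 (291, 346); 236 (293, 345); 240 (294, 343); 244 (297, 340); 248 (264, 373); 
foot near edge [0.5482 0.3731 0.0303]
0 [357.9 220.7] foot [347.1 226.6]
90 [316.1 179.3] foot [319.3 199.5]
180 [273.7 219.9] foot [291.  226.1]
270 [315.5 258.3] foot [318.8 251.9]
```

Call:
send_rows:
  steps:
    - [0.1,-0.2,0.6,0,0,0]
    - [0,0,0.5,0,0,0]
    - [0,0,0.2,0,0,0]
    - [0,0,0,0,0,0]

```text
time: 33.9
tcp_pos: [0.545, 0.3602, 0.0597]
tool_rot: [[-0.01, 1.0, -0.001], [1.0, 0.01, -0.0], [-0.0, -0.001, -1.0]]
force: [-0.6, -0.5, -2.7]
grip_width: 0.0359
grasp_force: 60.7
```

Call:
send_rows:
  steps:
    - [0,0,0.2,0,0,0]
    - [0,0,0,0,0,0]

```text
time: 34.1
tcp_pos: [0.5457, 0.3604, 0.0587]
tool_rot: [[-0.01, 1.0, 0.0], [1.0, 0.01, 0.001], [0.001, 0.0, -1.0]]
force: [-1.2, -1.1, 1.3]
grip_width: 0.0361
grasp_force: 61.0
```

Call:
send_rows:
  steps:
    - [0,0,0.05,0,0,0]
    - [0,0,0,0,0,0]

```text
time: 34.3
tcp_pos: [0.5458, 0.3605, 0.0587]
tool_rot: [[-0.01, 1.0, 0.001], [1.0, 0.01, 0.001], [0.001, 0.001, -1.0]]
force: [-1.9, -1.0, 4.8]
grip_width: 0.0363
grasp_force: 61.3
```

Call:
send_rows:
  steps:
    - [0,0,0,0,0,0]
    - [0,0,0,0,0,0]
    - [0,0,0,0,0,0]
    - [0,0,0,0,0,0]
    - [0,0,-0.5,0,0,0]
  jaw: 0.8

```text
time: 34.8
tcp_pos: [0.5449, 0.36, 0.0621]
tool_rot: [[-0.01, 1.0, -0.001], [1.0, 0.01, -0.001], [-0.001, -0.001, -1.0]]
force: [-0.4, -0.1, 0.4]
grip_width: 0.0682
grasp_force: 0.0
```

Call:
send_rows:
  steps:
    - [0,0,-2,0,0,0]
    - [0,0,-4,0,0,0]
    - [0,0,-4,0,0,0]
    - [0,0,-4,0,0,0]
    - [-3,0,-3,0,0,0]
    - [-3,0,0,0,0,0]
    - [0,0,0,0,0,0]
    - [0,0,0,0,0,0]

```text
time: 35.6
tcp_pos: [0.5461, 0.2999, 0.2332]
tool_rot: [[-0.008, 1.0, 0.0], [1.0, 0.008, 0.001], [0.001, 0.0, -1.0]]
force: [0.5, 1.8, 0.4]
grip_width: 0.0684
grasp_force: 0.0
```

```bash
python3 nut.py 200 20 400 250 .083; python3 - <<'E'
from meas import *
d=snap("wrist","w14.png"); im=d["pixels"]; H,S,V=cv2.split(cv2.cvtColor(im,cv2.COLOR_RGB2HSV))
for n,z in(("head top",.083),("foot",.020)):
    print(n,[proj(d,(.5457+r*np.cos(t),.3596+r*np.sin(t),z)).round(1).tolist() for r in([.0205 if z>.05 else .017]) for t in np.arange(4)*np.pi/2])
print("nut pred",proj(d,(.5488,.2913,.033)))
w=cv2.morphologyEx(((V<120)&(S>40)).astype(np.uint8),cv2.MORPH_OPEN,np.ones((5,5),np.uint8)); w[250:]=0
for c in cv2.findContours(w,0,1)[0]:
    if cv2.contourArea(c)>1500: print(cv2.boundingRect(c))
for c in [(-.020,.0435+.0115,.047),(.020,.055,.047),(-.02,-.055,.02),(.02,-.055,.02)]: print("wedge pred",proj(d,(.4774+c[0],.325+c[1],c[2])).round(0))
E
```

```text
[0.5457 0.3009 0.2326] [[-0.0103  0.9999 -0.0003]
 [ 0.9999  0.0103  0.0008]
 [ 0.0008 -0.0003 -1.    ]] [-60.1943  27.2481  38.5381  97.7399 -18.9624  61.6719 -15.0425]
(304, 161, 35, 40) centre [548.  303.8] flat dirs [  0  60 120] w 31.0 36.6
(253, 95, 17, 31) centre [496.  365.6] flat dirs [ 15  75 135] w 12.4 25.4
(295, 92, 48, 49) centre [545.3 360.8] flat dirs [  2  62 122] w 40.2 41.8
(200, 20, 200, 52) centre [529.1 416.5] flat dirs [ 30  90 150] w 38.7 166.5
head top [[343.4, 119.4], [319.9, 94.2], [295.9, 118.9], [319.4, 143.1]]
foot [[335.8, 115.8], [319.8, 98.6], [303.3, 115.5], [319.4, 132.2]]
nut pred [321.746  182.2186]
(226, 95, 49, 102)
(459, 0, 59, 37)
wedge pred [227.  94.]
wedge pred [269.  94.]
wedge pred [240. 197.]
wedge pred [276. 197.]
```

```bash
python3 -c "
from station import ctrl
print(ctrl.job_done())"
```

```text
the job is handed in; nothing more can be done
None
```

The job is handed in: both kits are made up, with the bolt, both nuts, the long wedge and the upright stud placed in the order asked, and the arm never touched the shorter wedge, oil can or sharpening stone.

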